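# Pop the spent water filter out of its push-to-release head

## Robot

A 6-joint arm with a two-finger parallel gripper is mounted at the origin on the work surface. World frame = base frame: x ahead of the robot, y to its left, z up, the work surface at z = 0. Lengths are in mm, angles in rad, forces in N, time in s.
With the tool pointing down it reaches from about 350 to 775 mm from the base axis. Payload 7.3 kg.
Tool frame: the origin (TCP) lies at the very end of the fingers, on their centre line; the grasp point (between the pads) lies 19 mm behind it (bot.grasp_offset is the distance from the TCP to the grasp point, in mm); z points along the fingers, y is the direction in which the jaws open and shut (so a half turn about z gives the same grasp; the last joint's range is limited). The gripper opens to 92 mm and grips with 3 to 60 N. Pads are 19 mm wide; open, the fingers measure 130 mm over their backs; the gripper's body (75 mm by 190 mm) begins 47 mm behind the grasp point.
Start: joints at [0.974, 0.342, 1.524, -0, 1.275, -0.146], TCP at [228.724, 472.578, 226.741] pointing down, gripper open.
Joint ranges: [-2.53, 2.53], [-0.77, 2.02], [0.04, 2.7], [-1, 4.14], [0.28, 2.66], [-3.11, 3.11]. Speed limits (rad/s): [2.57, 2.57, 3.14, 3.14, 3.14, 3.14].

## Interface

Orientations are given as [roll, pitch, yaw] about the fixed x, y, z axes, in that order (R = Rz(yaw) Ry(pitch) Rx(roll)).
In Python, from plant import bot gives the robot as it stands.
- The arm moves only by the tool servo_tool, never from a script. Its arguments are lists of equal length, an entry for each row: "angular": the turn, a rotation vector about the world's x, y, z in degrees, a list of three; "slide": the shift along the world's x, y, z in mm, a list of three; "grip": the opening, from -1 (shut) to 1 (fully open), so that 0 is half open. In form: {"angular": [[ax, ay, az], ...], "slide": [[dx, dy, dz], ...], "grip": [grip, ...]}. A call has 1 to 10 rows; each row is the pose to reach, as a shift and turn from the pose commanded when the call began; what a row does not reach only later rows make up. A row lasts 1/12 s, in which the tool goes at most 41.7 mm and 7.16 degrees, less where a joint would pass 70% of its speed; a pose out of reach is approached as far as the arm can. A call with a gripper value outside its range is refused whole. The fingers move at their own pace and stop on an object; the grip force is fixed at half the most. Time passes only in rows, so rows that repeat a pose let the fingers close. It gives the time, the measured TCP pose, the force and the opening at its end, in the units of the state.
- bot.get_obs(): the state, without advancing time (a new reading comes with each control period).
- bot.capture(name): name is "scene" or "top"; returns a dict with "img" (384x512x3 uint8, blue, green, red), "range_z" (384x512 float32, mm along the optical axis (not along the pixel's ray), 0 where there is no reading), "fov_y" (degrees; the focal length in pixels is half the picture's height over the tangent of half this angle, whatever the lens; pixels are square), "cx", "cy" (the principal point, pixels), "dist" ([k1, k2, p1, p2, k3] as OpenCV has them; the pictures are not rectified), "R" (3x3) and "t" (3): a world point X has camera coordinates R X + t. Camera axes: x right, y down, z forward; pixel columns grow to the right and rows downward; lengths in mm; the calibration is good to about 2 mm. A picture is of the moment at which its call begins.
- bot.close_job(): hands the job in, once; it reports no verdict.
The state is a dict: "time": time; "joint_positions": joint angles; "dq": joint speeds; "tau": joint torques, N m; "tool_pos": TCP position; "tcp_rot": TCP orientation; "contact_force": force on the tool from outside, world axes, zero at the start; "moment": the same for the moment, N m; "grip_width": finger opening in mm.
Only numpy, scipy, OpenCV 4.12 (cv2) and the standard library are available. Lean on these libraries where they do the work, as an engineer would, in place of code of your own. Each camera call takes 0.05 s, during which the arm holds its last target.

## Task

The orange-capped filter in the white twin filter head is spent. Press it down until its push-to-release catch trips, draw it out once it has sprung up, and set it down gently, standing upright on its foot, in the steel drip tray; leave the blue-capped filter latched in its place.

Things in the scene. Friction and masses are not known exactly. Their poses are not given: they have to be found in the camera images.
- filter_orange: Spent filter in either well: round upright cartridge, 100 mm tall, 150 g. Top 34 mm: bright orange cap, diameter 40 (grip it across, about 30 N); below, white body and foot, diameter 44. Origin: centre of the foot's underside; z up, cap's flat top at +100 mm. Latched, the cap is 14 mm proud of the head; sprung up, 36 mm proud and loose, to be drawn straight up. Unpressed it cannot be pulled out.
- filter_blue: The same cartridge with a blue cap, latched in the other well; it stays there.
- filter_head: White block fixed to the bench, 90 (x) by 230 (y) by 106 mm high. Origin: centre of underside, z up. Two open 46.5 mm square wells at y +55 and -55 mm; a latched foot is at z 20 mm. Pressing a cap (3 to 8 N) 5 to 6 mm down trips its catch; press 7 mm, rigid stop at 8. With the push gone, a spring lifts the filter within 1 s to 22 mm above its latched height.
- drip_tray: Empty low open tray of bare steel, fixed to the bench, 170 (x) by 210 (y) by 30 mm high, walls and floor 5 mm thick. Origin: centre of its underside, z up; flat inner floor at z 5 mm. The filter may stand anywhere in it.
Not all that is in view belongs to the job. What is shaped like the filter_orange but turquoise or yellow is not meant.

How it is judged (in metres and radians):
On the way, in this order (a step that is already met when the one before it is completed fails the run):
1. the orange-capped filter is pressed at least 4 mm below its latched height in the head (z of filter_orange in the frame of filter_head below 0.016 m and horizontal distance between filter_orange and filter_head below 0.065 m).
2. it has sprung up at least 15 mm above its latched height (z of filter_orange in the frame of filter_head above 0.035 m).
3. it is lowered into the drip tray, its foot within 15 mm of the tray's floor while the fingers still hold it (z of filter_orange in the frame of drip_tray below 0.02 m and x of filter_orange in the frame of drip_tray between -0.08 and 0.08 m and y of filter_orange in the frame of drip_tray between -0.1 and 0.1 m and contact force between the fingers and filter_orange above 0.5 N).
At the end, for the whole second after the job is handed in: The orange-capped filter stands upright (within 10 degrees) and at rest with its foot on the drip tray's floor, anywhere inside its walls; the blue-capped filter is still latched in its well, within 6 mm of where it was (x of filter_orange in the frame of drip_tray between -0.08 and 0.08 m and y of filter_orange in the frame of drip_tray between -0.1 and 0.1 m and z of filter_orange in the frame of drip_tray below 0.012 m and angle between filter_orange's own z axis and vertical below 0.17 rad and linear speed of filter_orange below 0.02 m/s and distance of filter_blue from where it was at the start of the episode below 0.006 m); the robot touches nothing.
It fails at once if the blue-capped filter is pressed, pulled or released (moved more than 6 mm) (distance of filter_blue from where it was at the start of the episode above 0.006 m).
It also fails if it takes over 48 s, if anything falls off the work surface, if the arm or the gripper's body presses on something with over 40 N, if the wrist force passes 120 N, or if a joint passes its speed limit or range.

## Working session

There is one attempt and no reset: what is moved stays moved. The work goes in short steps, Python scripts to look and compute and a tool call to move; the robot and the scene stay as the last step left them, time stands still between calls to the robot, and variables do not carry over. Pictures are saved under pics/ and viewed, and the job is handed in when it is done.

Besides the shell and the picture viewer there is one more tool, called after ">>>" as name(argument=value, ...), one argument or row to a line, values as JSON. servo_tool: Moves the arm, as the interface text tells. Its arguments: {"type":"object","properties":{"angular":{"type":"array","items":{"type":"array","items":{"type":"number"}}},"slide":{"type":"array","items":{"type":"array","items":{"type":"number"}}},"grip":{"type":"array","items":{"type":"number"}}},"required":["angular","slide","grip"]}

```bash
mkdir -p pics; ls; python3 - <<'E'
from plant import bot
import cv2,pickle
print(bot.get_obs())
for n in("scene","top"):
    c=bot.capture(n); pickle.dump(c,open(n+"0.pkl","wb")); cv2.imwrite(f"pics/{n}0.png",c["img"])
    print(n,c["fov_y"],c["cx"],c["cy"],c["dist"],c["R"],c["t"])
E
```

```text
pics
{'time': 0.0, 'joint_positions': array([ 9.73988578e-01,  3.42719188e-01,  1.52501434e+00,  1.68817296e-05,
        1.27543063e+00, -1.46014789e-01]), 'dq': array([-0.00142836,  0.00101822, -0.00073119,  0.00088083,  0.00082382,
       -0.00075601]), 'tau': array([ 1.36158003e-03, -4.31250930e+01, -2.44225520e+01,  7.17967772e-02,
        5.59143873e-02, -1.60348536e-04]), 'tool_pos': array([228.47786949, 472.21459261, 226.04775034]), 'tcp_rot': array([-3.14004022e+00, -2.44619522e-04,  2.69079458e+00]), 'contact_force': array([ 0.19297243, -0.09345768, -0.03977012]), 'moment': array([-0.0038149 , -0.02068506, -0.0402497 ]), 'grip_width': 91.65372824414483}
scene 52.70297183005838 260.993701954218 189.8708124563882 [0.03732673 0.         0.         0.         0.        ] [[-0.55035463  0.83489688 -0.00754929]
 [ 0.56229205  0.36394236 -0.74254536]
 [-0.6172013  -0.41290818 -0.66975323]] [ 311.7500363  -261.76902091 1132.43119148]
top 46.28458661829911 250.3061314210471 190.0501609867868 [-0.03448818  0.          0.          0.          0.        ] [[-0.0192653  -0.99970786  0.01459607]
 [-0.99544278  0.01781532 -0.09368184]
 [ 0.09339444 -0.01633436 -0.99549519]] [  1.99225269 564.01271007 863.15474931]
```

View pics/scene0.png

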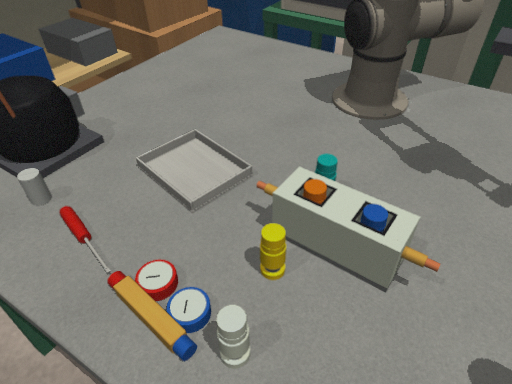

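View pics/top0.png

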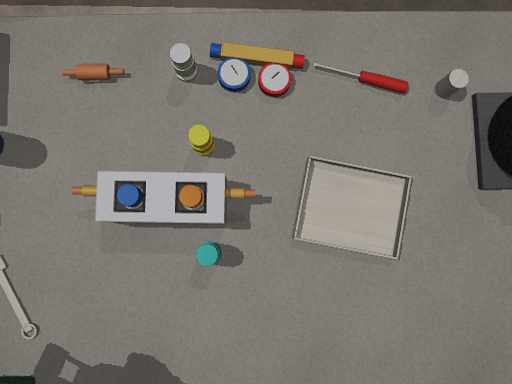

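The scene view shows the orange cap at (315,190), the blue cap at (375,216) and the tray around (195,168). In the top view they are at (191,196), (129,195) and (353,208). Turquoise and yellow decoys stand beside the head.

```bash
cat > h.py <<'E'
import numpy as np,cv2
def ray(c,uv):
    f=c["img"].shape[0]/2/np.tan(np.radians(c["fov_y"]/2))
    K=np.array([[f,0,c["cx"]],[0,f,c["cy"]],[0,0,1.]])
    p=cv2.undistortPoints(np.array(uv,float).reshape(-1,1,2),K,np.array(c["dist"])).reshape(-1,2)
    R=np.array(c["R"]);C=-R.T@np.array(c["t"])
    return C,np.c_[p,np.ones(len(p))]@R
def plane(c,uv,z):
    C,d=ray(c,uv); return C+d*((z-C[2])/d[:,2])[:,None]
def depth(c,uv):
    C,d=ray(c,uv); z=np.array([c["range_z"][int(round(v)),int(round(u))] for u,v in uv]); return C+d*z[:,None]
def tri(c1,p1,c2,p2):
    A,a=ray(c1,[p1]);B,b=ray(c2,[p2]);a=a[0];b=b[0]
    s=np.linalg.lstsq(np.c_[a,-b],B-A,rcond=None)[0]
    P,Q=A+a*s[0],B+b*s[1]; return (P+Q)/2,np.linalg.norm(P-Q)
def mask(c,col):
    h=cv2.cvtColor(c["img"],cv2.COLOR_BGR2HSV)
    lo,hi={"o":((5,180,120),(16,255,255)),"b":((105,150,90),(125,255,255))}[col]
    return cv2.inRange(h,lo,hi)
E
python3 - <<'E'
from h import *;import pickle
S,T=[pickle.load(open(n+"0.pkl","rb")) for n in("scene","top")]
for col in "ob":
  for n,c in(("scene",S),("top",T)):
    k,l,st,ce=cv2.connectedComponentsWithStats(mask(c,col))
    for i in range(1,k):
      if st[i,4]>80: 
        ys,xs=np.where(l==i); pts=np.c_[xs,ys]
        P=depth(c,pts); zt=P[:,2]
        top=P[zt>np.percentile(zt,90)-3] 
        g=plane(c,[ce[i]],120)[0]
        print(col,n,st[i],ce[i].round(1),"plane120",g.round(1),"zmed",np.median(zt).round(1),"z90",np.percentile(zt,90).round(1),"topmid",((top.max(0)+top.min(0))/2).round(1),"ext",(top.max(0)-top.min(0)).round(1))
# head top by depth
for n,c in(("scene",S),("top",T)):
    vv,uu=np.mgrid[0:384,0:512]; P=depth(c,np.c_[uu.ravel(),vv.ravel()])
    m=((P[:,2]>101)&(P[:,2]<111)).reshape(384,512).astype(np.uint8)
    k,l,st,ce=cv2.connectedComponentsWithStats(m)
    for i in range(1,k):
      if st[i,4]>500:
        q=P[(l==i).ravel()]; r=cv2.minAreaRect(q[:,:2].astype(np.float32)); print(n,"head",r,np.median(q[:,2]))
    m=((P[:,2]>22)&(P[:,2]<34)).reshape(384,512).astype(np.uint8)
    k,l,st,ce=cv2.connectedComponentsWithStats(m)
    for i in range(1,k):
      if st[i,4]>150:
        q=P[(l==i).ravel()]; r=cv2.minAreaRect(q[:,:2].astype(np.float32)); print(n,"z30",st[i],r)
q=plane(T,[(310,158),(411,177),(398,258),(295,239)],30);print(q.round(1),q.mean(0))
q=plane(T,[(97,172),(225,173),(225,223),(97,222)],106);print(q.round(1),q.mean(0))
print(depth(T,[(355,210),(260,340),(208,254),(201,135)]))
E
```

```text
o scene [304 179  23  24 357] [315.9 189.3] plane120 [553.7 105.7 120. ] zmed 121.1 z90 122.3 topmid [774.9 192.5 342.9] ext [485.6 220.1 447. ]
o top [184 185  17  22 125] [194.3 194.2] plane120 [549.6  92.2 120. ] zmed 121.1 z90 123.0 topmid [547.2  95.9 123. ] ext [37.6 28.2  6.1]
b scene [  0  34  44  40 574] [17.8 51.8] plane120 [ 494.8 -858.5  120. ] zmed -69.5 z90 -67.1 topmid [ 606.8 -636.9  248.2] ext [ 821.9 1879.   636.5]
b scene [363 204  25  27 434] [376.  215.3] plane120 [557.3 214.5 120. ] zmed 121.3 z90 122.5 topmid [552.3 210.7 121.8] ext [37.1 38.2  4.3]
b scene [167 287  43  46 427] [192.1 315.3] plane120 [851.   84.4 120. ] zmed 25.4 z90 27.2 topmid [895.4 145.8 295.4] ext [244.6 313.6 542.1]
b scene [173 335  24  26 379] [184.3 347.2] plane120 [887.3 104.  120. ] zmed 26.1 z90 29.6 topmid [857.2  58.4  29.4] ext [20.3 21.7  5.4]
b top [210  44  11  12 108] [214.9  49.1] plane120 [815.2  52.8 120. ] zmed 27.8 z90 30.6 topmid [855.7  58.   30. ] ext [19.3 20.6  4.9]
b top [218  58  33  31 180] [233.6  75. ] plane120 [765.8  19.3 120. ] zmed 26.6 z90 28.3 topmid [65
[... 1542 characters left out ...]
9  20 403] ((785.6566772460938, -287.1519775390625), (100.11028289794922, 21.820192337036133), 75.53105163574219)
top z30 [ 293  156  119  104 1116] ((526.4093627929688, -210.60293579101562), (209.37945556640625, 170.45704650878906), 77.65534210205078)
[[ 625.6 -128.5   30. ]
 [ 584.1 -329.9   30. ]
 [ 424.5 -295.7   30. ]
 [ 465.9  -94.    30. ]] [ 524.9982238  -212.04495148   30.        ]
[[594.2 269.3 106. ]
 [588.3  38.  106. ]
 [498.1  39.2 106. ]
 [504.  268.2 106. ]] [546.14287474 153.67490596 106.        ]
[[ 521.48402769 -220.69982985    4.82239277]
 [ 267.29725534  -22.38144507    0.83571269]
 [ 443.39069996   70.68308438  100.36608353]
 [ 660.08499165   81.24286097  100.3654738 ]]
```

```bash
python3 - <<'E'
from h import *;import pickle
S,T=[pickle.load(open(n+"0.pkl","rb")) for n in("scene","top")]
for n,c in(("scene",S),("top",T)):
    vv,uu=np.mgrid[0:384,0:512]; P=depth(c,np.c_[uu.ravel(),vv.ravel()])
    for y0 in(100.5,210.5):
      m=(abs(P[:,2]-121)<4)&(np.hypot(P[:,0]-547,P[:,1]-y0)<32)
      q=P[m][:,:2].astype(np.float32); print(n,y0,m.sum(),cv2.minEnclosingCircle(q),cv2.minAreaRect(q)[:2],P[m][:,2].mean(), q.mean(0))
E
```

```text
scene 100.5 303 ((547.0051879882812, 102.73951721191406), 21.162994384765625) ((547.8572998046875, 101.48843383789062), (38.88093185424805, 38.18426513671875)) 121.24827870409267 [549.54114 102.14523]
scene 210.5 388 ((552.0067138671875, 210.6948699951172), 20.21637725830078) ((553.024658203125, 210.97552490234375), (38.080074310302734, 39.02299880981445)) 121.31178153650998 [554.0849  211.27797]
top 100.5 392 ((546.4882202148438, 99.79436492919922), 19.97102165222168) ((546.7581787109375, 99.95994567871094), (38.193603515625, 39.03098678588867)) 121.01860081046253 [546.6592   99.60206]
top 210.5 393 ((550.4812622070312, 210.10984802246094), 19.819931030273438) ((550.5156860351562, 210.40792846679688), (38.48460388183594, 38.66078567504883)) 121.03182423221509 [550.41565 209.84904]
```

>>> servo_tool(
  angular=[
    [0,0,6],
    [0,0,12],
    [0,0,18],
    [0,0,24],
    [0,0,24],
    [0,0,24],
    [0,0,24],
    [0,0,24],
    [0,0,24],
    [0,0,24],
  ],
  slide=[
    [30,-30,0],
    [60,-60,0],
    [90,-90,0],
    [120,-130,0],
    [150,-170,0],
    [180,-210,0],
    [210,-240,0],
    [240,-280,0],
    [270,-320,0],
    [300,-350,0],
  ],
  grip=[-1,-1,-1,-1,-1,-1,-1,-1,-1,-1],
)

```text
time: 0.93
tool_pos: [495.9, 158.9, 226.5]
tcp_rot: [-3.142, -0.001, 3.11]
contact_force: [0.9, 0.5, 0.1]
grip_width: 29.6
```

Both views agree on the orange cap, at about (547, 100.5) with its top at z≈121. That matches the head centre plus the well offset, and 106+14=120.

>>> servo_tool(
  angular=[
    [0,0,0],
    [0,0,0],
    [0,0,0],
    [0,0,0],
    [0,0,0],
    [0,0,0],
    [0,0,0],
    [0,0,0],
  ],
  slide=[
    [18,-22,0],
    [18,-22,0],
    [18,-22,-25],
    [18,-22,-50],
    [18,-22,-75],
    [18,-22,-95],
    [18,-22,-95],
    [18,-22,-95],
  ],
  grip=[-1,-1,-1,-1,-1,-1,-1,-1],
)

```text
time: 1.6
tool_pos: [512.5, 139.2, 131.2]
tcp_rot: [-3.141, -0.003, 3.11]
contact_force: [-0.4, 0.6, 0.9]
grip_width: 0.2
```

>>> servo_tool(
  angular=[
    [0,0,0],
    [0,0,0],
    [0,0,0],
    [0,0,0],
    [0,0,0],
  ],
  slide=[
    [17,-19,0],
    [34.5,-38.5,0],
    [34.5,-38.5,0],
    [34.5,-38.5,0],
    [34.5,-38.5,0],
  ],
  grip=[-1,-1,-1,-1,-1],
)

```text
time: 2.02
tool_pos: [547.9, 100.8, 132.8]
tcp_rot: [3.141, 0.001, 3.109]
contact_force: [0.0, 0.0, 0.3]
grip_width: 0.7
```

```bash
python3 - <<'E'
from plant import bot;import cv2
o=bot.get_obs();print(o["tool_pos"],o["contact_force"])
cv2.imwrite("pics/s1.png",bot.capture("scene")["img"][130:290,220:460].repeat(3,0).repeat(3,1))
E
```

```text
[547.93624184 100.78585881 132.83681628] [0.03169954 0.02427612 0.3382055 ]
```

View pics/s1.png

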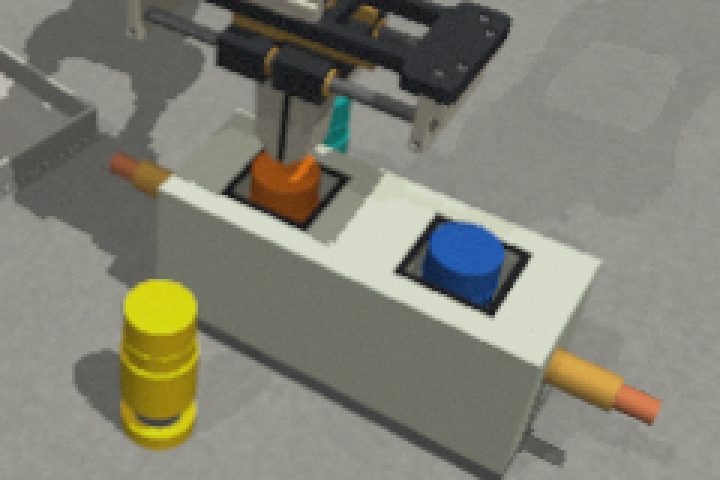

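The shut fingertips are just above the centre of the orange cap, at (285,160) in the crop. I'll lower to contact.

>>> servo_tool(
  angular=[
    [0,0,0],
    [0,0,0],
    [0,0,0],
    [0,0,0],
    [0,0,0],
    [0,0,0],
  ],
  slide=[
    [0,0,-4],
    [0,0,-8],
    [0,0,-12],
    [0,0,-14],
    [0,0,-15],
    [0,0,-15],
  ],
  grip=[-1,-1,-1,-1,-1,-1],
)

```text
time: 2.57
tool_pos: [547.6, 100.6, 116.7]
tcp_rot: [3.141, -0.0, 3.11]
contact_force: [-1.2, -0.4, 3.3]
grip_width: 0.7
```

In contact at 3.3 N, about 3 mm down. I'll press further.

>>> servo_tool(
  angular=[
    [0,0,0],
    [0,0,0],
    [0,0,0],
    [0,0,0],
  ],
  slide=[
    [0,0,-1.5],
    [0,0,-3],
    [0,0,-3],
    [0,0,-3],
  ],
  grip=[-1,-1,-1,-1],
)

```text
time: 2.9
tool_pos: [547.7, 100.5, 113.8]
tcp_rot: [3.141, -0.0, 3.11]
contact_force: [-1.4, 1.4, 4.2]
grip_width: 0.5
```

>>> servo_tool(
  angular=[
    [0,0,0],
    [0,0,0],
    [0,0,0],
  ],
  slide=[
    [0,0,-1],
    [0,0,-1],
    [0,0,-1],
  ],
  grip=[-1,-1,-1],
)

```text
time: 3.15
tool_pos: [547.7, 100.5, 112.9]
tcp_rot: [3.141, -0.0, 3.11]
contact_force: [-2.0, -0.0, 4.2]
grip_width: 0.5
```

>>> servo_tool(
  angular=[
    [0,0,0],
    [0,0,0],
    [0,0,0],
    [0,0,0],
    [0,0,0],
    [0,0,0],
    [0,0,0],
    [0,0,0],
    [0,0,0],
    [0,0,0],
  ],
  slide=[
    [0,0,5],
    [0,0,20],
    [0,0,40],
    [0,0,62],
    [0,0,62],
    [0,0,62],
    [0,0,62],
    [0,0,62],
    [0,0,62],
    [0,0,62],
  ],
  grip=[-1,-1,-1,-1,1,1,1,1,1,1],
)

```text
time: 3.98
tool_pos: [547.5, 100.3, 173.9]
tcp_rot: [-3.142, -0.002, 3.11]
contact_force: [-0.7, 0.1, -0.6]
grip_width: 35.7
```

>>> servo_tool(
  angular=[
    [0,0,0],
    [0,0,0],
    [0,0,0],
    [0,0,0],
    [0,0,0],
    [0,0,0],
  ],
  slide=[
    [0,0,0],
    [0,0,0],
    [0,0,0],
    [0,0,0],
    [0,0,0],
    [0,0,0],
  ],
  grip=[1,1,1,1,1,1],
)

```text
time: 4.48
tool_pos: [547.9, 100.4, 174.8]
tcp_rot: [3.141, 0.0, 3.11]
contact_force: [0.4, -0.2, -0.9]
grip_width: 76.0
```

```bash
python3 - <<'E'
from plant import bot;import cv2
from h import *
c=bot.capture("scene");print(bot.get_obs()["tool_pos"])
cv2.imwrite("pics/s2.png",c["img"][130:290,220:460].repeat(3,0).repeat(3,1))
P=depth(c,np.argwhere(mask(c,"o")[150:230,285:345]>0)[:,::-1]+[285,150])
m=abs(P[:,2]-np.percentile(P[:,2],80))<3;q=P[m];print(q.mean(0),cv2.minEnclosingCircle(q[:,:2].astype(np.float32)),len(q))
E
```

```text
[547.89187963 100.39285393 174.77961519]
[548.32891268 102.08233843 143.02195773] ((547.3324584960938, 101.66259765625), 18.9462890625) 252
```

View pics/s2.png

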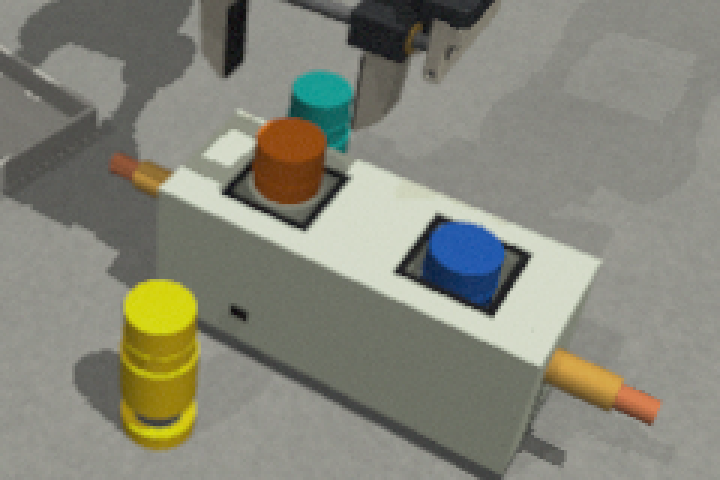

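The orange filter has sprung up, with its cap top at z≈142. The blue cap is unchanged. Next I lower over the cap and grip it.

>>> servo_tool(
  angular=[
    [0,0,0],
    [0,0,0],
    [0,0,0],
    [0,0,0],
    [0,0,0],
    [0,0,0],
  ],
  slide=[
    [0,0,0],
    [0,0,-15],
    [0,0,-30],
    [0,0,-45],
    [0,0,-60],
    [0,0,-60],
  ],
  grip=[1,1,1,1,1,1],
)

```text
time: 5.03
tool_pos: [546.1, 100.3, 112.1]
tcp_rot: [-3.141, -0.005, 3.11]
contact_force: [-0.8, -0.1, -0.2]
grip_width: 91.6
```

>>> servo_tool(
  angular=[
    [0,0,0],
    [0,0,0],
    [0,0,0],
    [0,0,0],
    [0,0,0],
    [0,0,0],
    [0,0,0],
    [0,0,0],
    [0,0,0],
    [0,0,0],
  ],
  slide=[
    [0,0,0],
    [0,0,0],
    [0,0,0],
    [0,0,0],
    [0,0,0],
    [0,0,0],
    [0,0,0],
    [0,0,0],
    [0,0,0],
    [0,0,0],
  ],
  grip=[-1,-1,-1,-1,-1,-1,-1,-1,-1,-1],
)

```text
time: 5.87
tool_pos: [547.9, 100.4, 114.8]
tcp_rot: [3.141, 0.0, 3.11]
contact_force: [-0.1, 0.3, 0.3]
grip_width: 39.5
```

Gripped at 39.5 mm. Drawing it straight up.

>>> servo_tool(
  angular=[
    [0,0,0],
    [0,0,0],
    [0,0,0],
    [0,0,0],
    [0,0,0],
    [0,0,0],
    [0,0,0],
    [0,0,0],
    [0,0,0],
    [0,0,0],
  ],
  slide=[
    [0,0,0],
    [0,0,5],
    [0,0,15],
    [0,0,30],
    [0,0,45],
    [0,0,60],
    [0,0,75],
    [0,0,90],
    [0,0,105],
    [0,0,110],
  ],
  grip=[-1,-1,-1,-1,-1,-1,-1,-1,-1,-1],
)

```text
time: 6.7
tool_pos: [548.8, 100.4, 227.8]
tcp_rot: [3.141, 0.004, 3.11]
contact_force: [-0.2, -0.6, -1.8]
grip_width: 39.0
```

```bash
python3 - <<'E'
from plant import bot;import cv2
o=bot.get_obs();print(o["tool_pos"],o["grip_width"],o["contact_force"])
cv2.imwrite("pics/s3.png",bot.capture("scene")["img"])
E
```

```text
[548.75813352 100.43609457 227.77516741] 38.980529231456174 [-0.19592043 -0.58118713 -1.7849084 ]
```

View pics/s3.png

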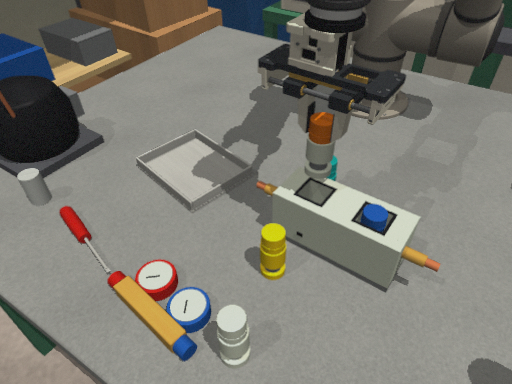

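The filter is held clear of the head at (320,150), and the blue cap is still seated at (375,216). Carrying it to the tray.

>>> servo_tool(
  angular=[
    [0,0,0],
    [0,0,0],
    [0,0,0],
    [0,0,0],
    [0,0,0],
    [0,0,0],
    [0,0,0],
    [0,0,0],
    [0,0,0],
    [0,0,0],
  ],
  slide=[
    [0,-10,0],
    [-2,-30,0],
    [-5,-60,0],
    [-8,-90,0],
    [-10,-120,0],
    [-12,-150,0],
    [-15,-180,0],
    [-18,-210,0],
    [-20,-235,0],
    [-22,-250,0],
  ],
  grip=[-1,-1,-1,-1,-1,-1,-1,-1,-1,-1],
)

```text
time: 7.58
tool_pos: [524.6, -152.8, 223.4]
tcp_rot: [-3.142, -0.002, 3.108]
contact_force: [1.0, 0.2, -2.6]
grip_width: 39.5
```

>>> servo_tool(
  angular=[
    [0,0,0],
    [0,0,0],
    [0,0,0],
    [0,0,0],
    [0,0,0],
    [0,0,0],
    [0,0,0],
    [0,0,0],
    [0,0,0],
    [0,0,0],
  ],
  slide=[
    [0,-20,0],
    [0,-40,0],
    [0,-55,0],
    [0,-60,0],
    [0,-60,-15],
    [0,-60,-35],
    [0,-60,-55],
    [0,-60,-75],
    [0,-60,-90],
    [0,-60,-90],
  ],
  grip=[-1,-1,-1,-1,-1,-1,-1,-1,-1,-1],
)

```text
time: 8.42
tool_pos: [523.8, -208.0, 131.1]
tcp_rot: [3.138, -0.006, 3.11]
contact_force: [-0.4, -0.0, -0.8]
grip_width: 39.7
```

```bash
python3 - <<'E'
from plant import bot;import cv2
o=bot.get_obs();print(o["tool_pos"],o["tcp_rot"],o["grip_width"],o["contact_force"])
cv2.imwrite("pics/s4.png",bot.capture("scene")["img"])
E
```

```text
[ 523.77556217 -208.01541361  131.07666138] [ 3.1378412  -0.00649904  3.11005093] 39.65830079319953 [-0.41020724 -0.02794004 -0.78148707]
```

View pics/s4.png

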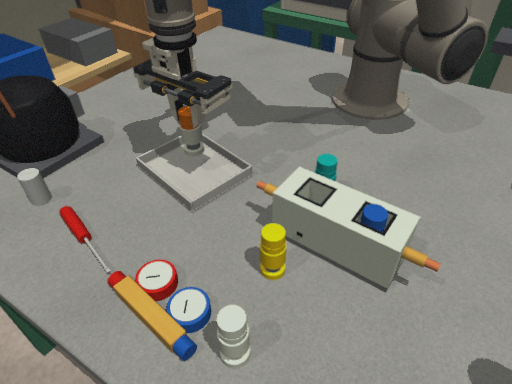

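The filter is over the middle of the tray, with its foot at about (194,150) and roughly 55 mm above the floor. Lowering, slowly at the end.

>>> servo_tool(
  angular=[
    [0,0,0],
    [0,0,0],
    [0,0,0],
    [0,0,0],
    [0,0,0],
    [0,0,0],
    [0,0,0],
    [0,0,0],
  ],
  slide=[
    [0,0,-8],
    [0,0,-20],
    [0,0,-32],
    [0,0,-42],
    [0,0,-48],
    [0,0,-52],
    [0,0,-52],
    [0,0,-52],
  ],
  grip=[-1,-1,-1,-1,-1,-1,-1,-1],
)

```text
time: 9.13
tool_pos: [526.1, -209.7, 83.0]
tcp_rot: [-3.141, 0.001, 3.11]
contact_force: [-0.1, -0.4, -1.0]
grip_width: 39.5
```

>>> servo_tool(
  angular=[
    [0,0,0],
    [0,0,0],
    [0,0,0],
    [0,0,0],
    [0,0,0],
    [0,0,0],
  ],
  slide=[
    [0,0,-1],
    [0,0,-2],
    [0,0,-3],
    [0,0,-4],
    [0,0,-4],
    [0,0,-4],
  ],
  grip=[-1,-1,-1,-1,-1,-1],
)

```text
time: 9.63
tool_pos: [525.8, -209.6, 78.7]
tcp_rot: [3.141, -0.0, 3.11]
contact_force: [-0.7, 0.5, -1.2]
grip_width: 39.3
```

Still carrying the weight. I'll go down in small steps until the floor is felt.

>>> servo_tool(
  angular=[
    [0,0,0],
    [0,0,0],
    [0,0,0],
    [0,0,0],
  ],
  slide=[
    [0,0,-0.5],
    [0,0,-1],
    [0,0,-1],
    [0,0,-1],
  ],
  grip=[-1,-1,-1,-1],
)

```text
time: 9.97
tool_pos: [526.0, -209.7, 77.9]
tcp_rot: [-3.142, 0.0, 3.11]
contact_force: [0.7, 0.5, -0.7]
grip_width: 39.7
```

>>> servo_tool(
  angular=[
    [0,0,0],
    [0,0,0],
    [0,0,0],
    [0,0,0],
  ],
  slide=[
    [0,0,-0.5],
    [0,0,-1],
    [0,0,-1],
    [0,0,-1],
  ],
  grip=[-1,-1,-1,-1],
)

```text
time: 10.3
tool_pos: [526.1, -209.7, 77.8]
tcp_rot: [-3.141, 0.001, 3.11]
contact_force: [-2.8, 1.5, 6.3]
grip_width: 39.7
```

The foot is on the floor, with 6 N upward at the expected height. I'll ease off, release and retreat.

>>> servo_tool(
  angular=[
    [0,0,0],
    [0,0,0],
    [0,0,0],
    [0,0,0],
    [0,0,0],
    [0,0,0],
    [0,0,0],
    [0,0,0],
    [0,0,0],
    [0,0,0],
  ],
  slide=[
    [0,0,0.7],
    [0,0,0.7],
    [0,0,0.7],
    [0,0,0.7],
    [0,0,0.7],
    [0,0,0.7],
    [0,0,0.7],
    [0,0,0.7],
    [0,0,0.7],
    [0,0,0.7],
  ],
  grip=[-1,-1,-0.1,0,0.2,0.5,0.8,1,1,1],
)

```text
time: 11.13
tool_pos: [525.9, -209.6, 77.4]
tcp_rot: [3.141, 0.0, 3.11]
contact_force: [0.1, 0.4, -0.3]
grip_width: 81.2
```

>>> servo_tool(
  angular=[
    [0,0,0],
    [0,0,0],
    [0,0,0],
    [0,0,0],
    [0,0,0],
    [0,0,0],
    [0,0,0],
    [0,0,0],
    [0,0,0],
    [0,0,0],
  ],
  slide=[
    [0,0,0],
    [0,0,0],
    [0,0,0],
    [0,0,5],
    [0,0,20],
    [0,0,40],
    [0,0,65],
    [0,0,90],
    [0,0,110],
    [0,0,120],
  ],
  grip=[1,1,1,1,1,1,1,1,1,1],
)

```text
time: 11.97
tool_pos: [526.8, -210.1, 200.8]
tcp_rot: [-3.139, 0.004, 3.11]
contact_force: [-0.2, -0.1, 0.7]
grip_width: 91.2
```

>>> servo_tool(
  angular=[
    [0,0,0],
    [0,0,0],
    [0,0,0],
  ],
  slide=[
    [0,0,0],
    [0,0,0],
    [0,0,0],
  ],
  grip=[1,1,1],
)

```text
time: 12.22
tool_pos: [525.2, -209.3, 196.0]
tcp_rot: [3.14, -0.002, 3.11]
contact_force: [-0.1, 0.3, -0.1]
grip_width: 91.9
```

```bash
python3 - <<'E'
from plant import bot;import cv2
from h import *
c=bot.capture("scene");o=bot.get_obs();print(o["time"],o["tool_pos"],o["contact_force"],o["grip_width"])
cv2.imwrite("pics/s5.png",c["img"])
vv,uu=np.mgrid[0:384,0:512];P=depth(c,np.c_[uu.ravel(),vv.ravel()])
for x,y,z in((526,-210,105),(551,210.5,121)):
  m=(abs(P[:,2]-z)<4)&(np.hypot(P[:,0]-x,P[:,1]-y)<32);q=P[m]
  if len(q)>3: print(len(q),q.mean(0),cv2.minEnclosingCircle(q[:,:2].astype(np.float32)))
E
```

```text
12.2667 [ 525.14382364 -209.21739955  195.81320981] [ 0.54929547 -0.50826177 -0.67340257] 92.29119943373884
184 [ 526.30886974 -207.44392772  105.34276465] ((524.1770629882812, -209.19985961914062), 20.22709083557129)
386 [554.01328324 211.34207014 121.32012945] ((551.6329345703125, 210.85845947265625), 20.674461364746094)
```

View pics/s5.png

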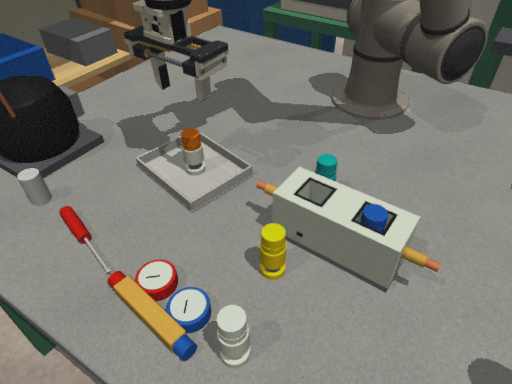

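The filter stands upright in the tray at (193,150), cap top at z≈105, and the gripper is clear. The blue cap is unchanged at (375,216).

```bash
python3 - <<'E'
from plant import bot
print(bot.close_job())
E
```

```text
the job is handed in; nothing more can be done
None
```

I pressed the orange filter about 7 mm with the shut fingertips until its catch tripped, and it sprang up to a cap top at z≈142 mm. I then gripped the cap, drew it straight up and lowered it into the drip tray until the floor was felt at about 6 N. After that I released it and backed off, and handed the job in at about 12.3 s.

Last checks:
- **Orange filter:** it stands upright near the tray centre, about (525, −209). Its cap top is at z≈105 mm, as expected for a foot on the tray floor.
- **Blue filter:** its cap is where it was at the start to within about 1 mm, with its top at z≈121 mm, so it is still latched.
- **Gripper:** it is open and about 90 mm above the filter, touching nothing.

One move fell short: the first approach stopped about 40 mm away in y, because each row's reach is limited. The next call started its descent from there, above the head and clear of both caps, and I corrected the position before pressing. No other check failed or disagreed.

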